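# Hang up the yoke, peel off the top specimen tray and present it

### The job

Take the arched yoke off the tray stack and hang it astride the horizontal rail. Then peel the top tray off the clipped stack by its upright tab - raise that corner first while the opposite corner still rests on the stack, and leave the lower trays where they are - and finish while still holding the tray in the gripper, level and centred about 10 cm above the round insert of the black viewing stage; do not put it down or let it go. Leave the flask, cup and screwdriver alone.

Things in the scene. Friction and masses are not known exactly. Their poses are not given: they have to be found in the camera images.
- yoke: black rigid arch, 150 g, standing on the table astride the tray stack. Origin midway between its feet at table level; own x runs foot to foot (146 overall, 123 clear inside), z up. Band 24 wide (y), 5 thick. The crown's underside is 110 up and slopes 22 degrees down to both sides: it centres itself on a bar lying along own y
- yoke_crown (a point): middle of the underside of the yoke's crown, where the rail's bar bears when it hangs (110 above the yoke's origin)
- yoke_fin (a point): middle of the top edge of the yoke's grip fin, 143 above the yoke's origin. The fin stands on the crown: 36 long (own x), 12 thick (own y), from 115 to 143 above the origin; pinch it across the 12 mm
- rail: fixed steel rail: a round horizontal bar 12 in diameter and 180 long along own y, axis 140 above the table, on a post at each end, to the left or right of the stack. Origin on the table under the middle of the bar
- rail_mid (a point): middle of the bar, on its axis
- stack: the lower nested steel trays, one loose body of 1.3 kg, 90 (x) by 140 (y), rim 36 high. Origin: centre of underside. Four sprung clips at x = +-49, y = +-32, tops 54 high, overhang the top tray's flange by 2 with 3 free height; each yields outward at about 4 N of lift. A straight pull on all lifts the stack; raising one corner frees them one by one
- tray: top steel tray, 160 g, nested in the stack, same axes. Origin: centre of its floor's underside, 24 above the table at the start. Flange 90 (x) by 140 (y), 12 to 16 above the origin, rests on the stack's rim; the pan below, 62 by 112, hangs 12 deep with 4 clearance. Its only tab is at corner (-x, +y); that corner can tip up 0.3 rad about the corner diagonally across
- tray_tab (a point): middle of the top edge of the tray's upright tab, at (-41, +66, 52) in the tray's frame. Tab 10 thick, 28 long, 36 tall above the flange, long along the tray's diagonal (direction (-45, 70) in its x, y); pinch it across the 10 mm, with 60 N or so to keep the tray from drooping
- tray_heel (a point): the corner diagonally across from the tab: corner of the tray's flange, underside, at (+45, -70, +12) in the tray's frame: the corner to pivot about, 36 above the table when seated
- stage: fixed black viewing stage, a flat box 170 (x) by 150 (y) by 40 tall with a round metal insert of 90 diameter on top, to the right or left of the stack, on the other side from the rail. Origin: centre of the underside, on the table
- stage_top (a point): centre of the top of the round insert, 42 above the table
- flask: amber bottle, 52 in diameter, 110 tall, beyond the stack: leave alone. Origin at the centre of its underside
- cup: white cup, 68 in diameter, 75 tall, beyond the stack: leave alone. Origin at the centre of its underside
- driver: grey screwdriver lying beyond the stack: leave alone. Origin in the middle of its underside
Mind the look-alikes: they are no part of the job. Leave any orange, purple or yellow look-alike of the tray alone.

How it is judged:
By the outcome, as a careful person would: the job done as asked, in the order asked, and still so for the second after the job is handed in, while the arm keeps its last pose, push and grip.
It also fails if it takes over 53 s, if anything falls off the work surface, if the arm or the gripper's body presses on something with over 40 N, if the wrist force passes 120 N, or if a joint passes its speed limit or range.

### The arm

A 7-joint arm with a two-finger parallel gripper is mounted at the origin on the work surface. World frame = base frame: x ahead of the robot, y to its left, z up, the work surface at z = 0. Lengths are in m, angles in rad, forces in N, time in s.
With the tool pointing down it reaches from about 0.425 to 0.925 m from the base axis. Payload 6.8 kg.
Tool frame: the origin (TCP) lies at the very end of the fingers, on their centre line; the grasp point (between the pads) lies 19 mm behind it; z points along the fingers, y is the line along which they close (so a half turn about z gives the same grasp; the last joint's range is limited). The gripper opens to 85 mm and grips with 20 to 120 N. Pads are 22 mm wide; open, the fingers measure 114 mm over their backs; the gripper's body (76 mm by 85 mm) begins 54 mm behind the grasp point. The pads swing forward as they close: fully open they stand 13 mm farther back than shut.
Start: joints at [1.071, 0.477, 0.022, 1.555, -0.011, 1.109, -0.083], TCP at [0.258, -0.624, 0.231] pointing down, gripper open.
Joint ranges: [-2.96, 2.96], [-0.34, 2.1], [-1.41, 1.46], [0.24, 2.44], [-1.37, 4.51], [0.17, 1.92], [-2.96, 2.96]. Speed limits (rad/s): [2.39, 2.39, 3.14, 3.14, 3.14, 3.14, 3.14].

### API

Orientations are given as a unit quaternion [w, x, y, z].
In Python, from station import bot gives the robot as it stands. The module is installed in compiled form; this text tells all that it offers.
- The arm moves only by the shell command python3 -m jog 'ROWS' [OPENING] [FORCE]. ROWS is JSON, a list of rows, each a list of 4 numbers: the shift along the tool's x, y, z in cm, then the turn about the tool's z in rad. In form: [[x, y, z, spin], ...]. A call has 1 to 20 rows; each row is the pose to reach, as a shift and turn from the pose commanded when the call began, along the tool's axes at that moment; what a row does not reach only later rows make up. A row lasts 1/12 s, in which the tool goes at most 41.7 mm and 7.16 degrees, less where a joint would pass 70% of its speed; a pose out of reach is approached as far as the arm can. A call with a gripper value outside its range is refused whole. OPENING is the closure, from -1 (fully open) to 1 (shut), set as the call begins (- or left out, the last holds). The fingers move at their own pace and stop on an object; FORCE is the grip in N (left out, the last holds). Time passes only in rows, so rows that repeat a pose let the fingers close. It gives the time, the measured TCP pose, the force, the opening and the grip force at its end, in the units of the state.
- bot.get_obs(): the state, without advancing time (a new reading comes with each control period).
- bot.read_camera(name): name is "scene" or "top" or "wrist"; returns a dict with "pixels" (480x640x3 uint8, red, green, blue), "depth" (480x640 float32, m along the optical axis (not along the pixel's ray), 0 where there is no reading), "fovy" (degrees; the focal length in pixels is half the picture's height over the tangent of half this angle, whatever the lens; pixels are square), "cx", "cy" (the principal point, pixels), "distortion" ([k1, k2, p1, p2, k3] as OpenCV has them; the pictures are not rectified), "pose" (4x4, takes a point from camera to world coordinates). Camera axes: x right, y down, z forward; pixel columns grow to the right and rows downward; lengths in m; the calibration is good to about 2 mm. A picture is of the moment at which its call begins.
- bot.hand_in(): hands the job in; it is judged then, once.
The state is a dict: "t": time; "q": joint angles; "joint_vel": joint speeds; "joint_torque": joint torques, N m; "eef_pos": TCP position; "tool_rot": TCP orientation; "contact_force": force on the tool from outside, world axes, zero at the start; "torque": the same for the moment, N m; "gripper_width": opening from 0.0 (shut) to 1.0 (fully open); "grasp_force": force on a finger pad.
Only numpy, scipy, OpenCV 4.12 (cv2) and the standard library are available. Lean on these libraries where they do the work, as an engineer would, in place of code of your own. Each camera call takes 0.05 s, during which the arm holds its last target. There are 200 camera calls.

## Working session

There is one attempt and no reset: what is moved stays moved. The work goes in short steps, Python scripts to look and compute and a shell command to move; the robot and the scene stay as the last step left them, time stands still between calls to the robot, and variables do not carry over. Pictures are saved under pics/ and viewed, at most 10 in all, crops included, and the job is handed in when it is done.

```bash
mkdir -p pics
cat > h.py <<'E'
import numpy as np, cv2
from station import bot
from scipy.spatial.transform import Rotation as R
def snap(name,fn=None):
    c=bot.read_camera(name); np.savez('/tmp/'+name+'.npz',**c)
    if fn: cv2.imwrite('pics/'+fn,c['pixels'][:,:,::-1])
    return c
def load(name): return dict(np.load('/tmp/'+name+'.npz'))
def K(c):
    f=240/np.tan(np.radians(float(c['fovy']))/2); return np.array([[f,0,float(c['cx'])],[0,f,float(c['cy'])],[0,0,1]])
def ray(c,uv):
    n=cv2.undistortPoints(np.array(uv,float).reshape(-1,1,2),K(c),c['distortion']).reshape(-1,2)
    return np.c_[n,np.ones(len(n))]
def pts(c,uv):   # by depth
    d=np.array([c['depth'][int(round(v)),int(round(u))] for u,v in uv])
    p=ray(c,uv)*d[:,None]; return p@c['pose'][:3,:3].T+c['pose'][:3,3]
def atz(c,uv,z): # intersect with plane z
    r=ray(c,uv)@c['pose'][:3,:3].T; o=c['pose'][:3,3]
    return o+r*((np.broadcast_to(z,len(r))-o[2])/r[:,2])[:,None]
def cloud(c):
    v,u=np.mgrid[0:480,0:640]; uv=np.c_[u.ravel(),v.ravel()]
    p=ray(c,uv)*c['depth'].ravel()[:,None]
    return (p@c['pose'][:3,:3].T+c['pose'][:3,3]).reshape(480,640,3)
def proj(c,P):
    T=np.linalg.inv(c['pose']); 
    return cv2.projectPoints(np.array(P,float).reshape(-1,3),cv2.Rodrigues(T[:3,:3])[0],T[:3,3],K(c),c['distortion'])[0].reshape(-1,2)
E
python3 - <<'E'
from h import *
a=snap('scene','s0.png');b=snap('top','t0.png')
o=bot.get_obs();print(o['t'],o['eef_pos'],o['tool_rot'],o['gripper_width'])
for c in(a,b):print(c['fovy'],c['pose'].round(3).tolist())
E
```

```text
0.1 [ 0.2575415  -0.62338391  0.23044388] [-7.69092501e-04  9.80873393e-01  1.94645193e-01 -2.08315310e-04] 1.0018229859056529
51.444031162620924 [[-0.862, 0.361, -0.356, 0.937], [0.507, 0.598, -0.621, 0.74], [-0.012, -0.716, -0.698, 0.898], [0.0, 0.0, 0.0, 1.0]]
54.27891859260078 [[-0.028, -0.998, 0.052, 0.485], [-1.0, 0.028, 0.003, 0.018], [-0.004, -0.052, -0.999, 1.18], [0.0, 0.0, 0.0, 1.0]]
```

View pics/s0.png

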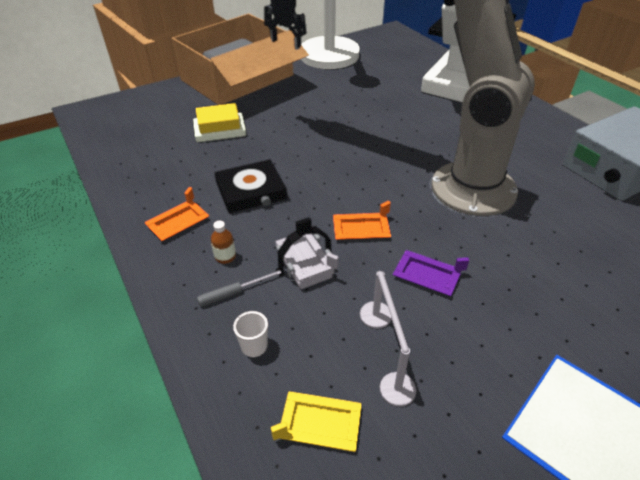

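View pics/t0.png

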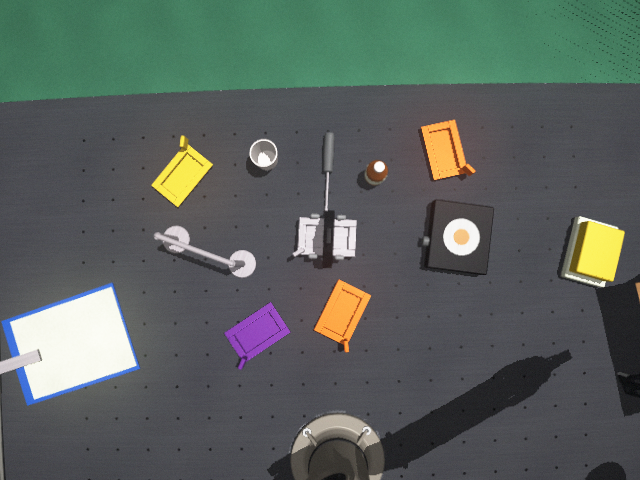

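The scene view shows the black yoke over the steel stack (305,250), the rail (390,340) and the stage (250,185). In the top view the stack and yoke are at (327,238), the rail bar runs (157,237)–(232,265), and the stage insert is at (461,237).
Tray look-alikes in the top view are orange (343,313) and (445,150), purple (257,333) and yellow (182,175). The white tray with the yellow block is at (593,250). I choose the steel one at (327,238), under the black arch. I'll check it in a close crop.

Run:
```python
from h import *
c=load('top'); im=c['pixels'][:,:,::-1]
cr=im[200:276,280:376]; cv2.imwrite('pics/t0c.png',cv2.resize(cr,(768,608),interpolation=cv2.INTER_CUBIC)[:600])
P=cloud(c); 
f=lambda u,v:P[v,u].round(3)
sub=P[200:280,280:376]
for lo,hi in((.125,.16),(.034,.046),(.047,.062),(.065,.09)):
    m=(sub[...,2]>lo)&(sub[...,2]<hi); q=sub[m]
    print(lo,len(q),q.mean(0).round(3) if len(q) else'', cv2.minAreaRect((q[:,:2]*1000).astype(np.float32)) if len(q)>3 else '')
print('fin z',sub[...,2].max())
# rail bar
s=P[220:285,145:265].reshape(-1,3); q=s[(s[:,2]>.135)&(s[:,2]<.16)]; print('rail',len(q),q.mean(0),cv2.minAreaRect((q[:,:2]*1000).astype(np.float32)))
s=P[190:285,415:505].reshape(-1,3); q=s[(s[:,2]>.03)&(s[:,2]<.055)]; print('stage',len(q),q.mean(0),cv2.minAreaRect((q[:,:2]*1000).astype(np.float32)))
print(f(461,237),f(420,300))
```

```text
0.125 93 [0.554 0.006 0.142] ((553.6848754882812, 6.082240104675293), (11.207470893859863, 35.46883010864258), 88.35427856445312)
0.034 920 [0.559 0.008 0.04 ] ((546.780517578125, 10.069404602050781), (140.18553161621094, 114.92666625976562), 85.29647827148438)
0.047 174 [0.556 0.01  0.052] ((554.935302734375, 9.884559631347656), (107.63904571533203, 127.5190200805664), 72.20320129394531)
0.065 204 [0.541 0.025 0.077] ((556.5554809570312, 41.02982711791992), (93.25708770751953, 128.4503173828125), 86.01136016845703)
fin z 1.1803606053538478
rail 469 [0.53033661 0.30619185 0.14403382] ((530.5651245117188, 307.22576904296875), (193.32447814941406, 14.956829071044922), 68.25791931152344)
stage 4181 [ 0.54653811 -0.31620683  0.04033684] ((548.3029174804688, -311.8207092285156), (166.3437042236328, 168.97950744628906), 80.76898193359375)
[ 0.546 -0.319  0.042] [ 0.393 -0.221  0.   ]
```

View pics/t0c.png

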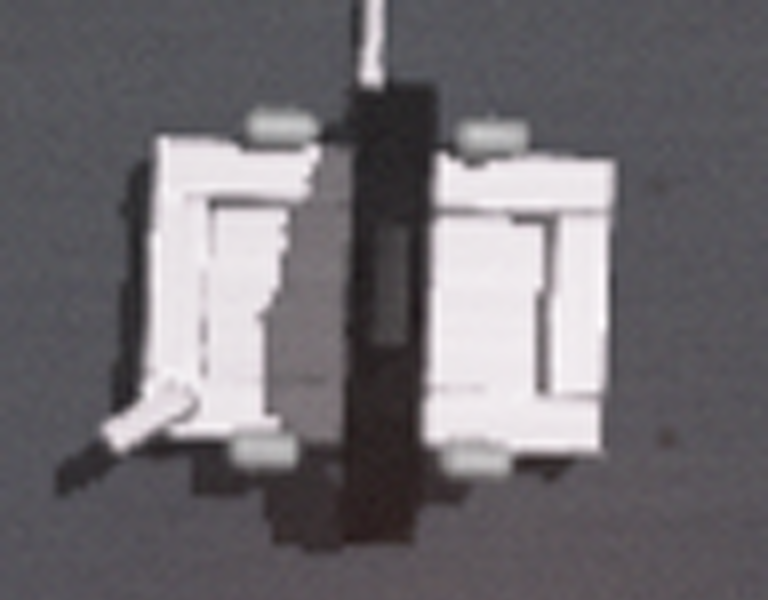

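The crop confirms a steel tray, yaw about 3° clockwise, with its tab at lower left (150,415), i.e. world −x/+y. The black yoke's fin is at crop (390,284), and the sprung clips are at (282,127), (493,137), (264,450) and (477,458).

Run:
```python
from h import *
c=load('top'); s=lambda L:[(280+(u-3.5)/8,200+(v-3.5)/8) for u,v in L]
fl=atz(c,s([(158,137),(614,160),(602,452)]),.040); print('flange',fl.round(4).tolist(), np.linalg.norm(fl[0]-fl[1]),np.linalg.norm(fl[1]-fl[2]))
d=fl[0]-fl[1];print('stack yaw',np.degrees(np.arctan2(-d[0],d[1])),'centre',(fl[0]+fl[2])/2)
cl=atz(c,s([(282,127),(493,137),(264,450),(477,458)]),.054);print('clips mean',cl.mean(0), cl.round(4).tolist())
a=cl[0]+cl[2]-cl[1]-cl[3];print('yaw clips',np.degrees(np.arctan2(-a[0],a[1])))
fn=atz(c,s([(376,222),(412,224),(370,345),(406,348)]),.143);print('fin',fn.mean(0),fn.round(4).tolist())
d=fn[0]+fn[1]-fn[2]-fn[3];print('yaw yoke fin',np.degrees(np.arctan2(d[1],d[0])))
P=cloud(c);q=P[200:280,280:376].reshape(-1,3);
m=q[(q[:,2]>.08)&(q[:,2]<.16)];w=np.linalg.svd(m[:,:2]-m[:,:2].mean(0))[2][0];print('yaw yoke band',np.degrees(np.arctan2(w[1],w[0])),m.mean(0))
t=q[(q[:,2]>.055)&(q[:,2]<.085)&(q[:,1]>.05)];print('tab',len(t),t.mean(0),t.max(0))
q=P[220:285,145:265].reshape(-1,3);q=q[(q[:,2]>.125)&(q[:,2]<.16)]
w=np.linalg.svd(q[:,:2]-q[:,:2].mean(0))[2][0];pr=(q[:,:2]-q[:,:2].mean(0))@w;w=w*np.sign(w[1])
print('rail',q[:,:2].mean(0)+w*0, 'ends',pr.min(),pr.max(),'yaw',np.degrees(np.arctan2(-w[0],w[1])),q[:,2].max())
print('stage top by ray',atz(c,[(461,237)],.042))
c2=load('scene')
print('fin scene', pts(c2,[(304,222)]), proj(c2,[fn.mean(0),[*((q[:,:2].mean(0))),.146]]))
cv2.imwrite('pics/s0c.png',np.hstack([cv2.resize(c2['pixels'][195:300,255:355,::-1],(400,420)),cv2.resize(c2['pixels'][255:410,340:430,::-1],(244,420))]))
```

```text
flange [[0.6072, 0.0751, 0.04], [0.5962, -0.0641, 0.04], [0.5071, -0.0576, 0.04]] 0.13961765903164589 0.08932748832593422
stack yaw -4.54217445924539 centre [0.55713503 0.00875601 0.04      ]
clips mean [0.55669922 0.00899267 0.054     ] [[0.6077, 0.0368, 0.054], [0.6028, -0.0268, 0.054], [0.5103, 0.0449, 0.054], [0.5061, -0.019, 0.054]]
yaw clips -4.073979434191436
fin [0.55312993 0.00628289 0.143     ] [[0.5707, 0.0099, 0.143], [0.5699, -0.0, 0.143], [0.5365, 0.0126, 0.143], [0.5354, 0.0026, 0.143]]
yaw yoke fin -4.439061974242587
yaw yoke band 175.07976149221582 [0.55237267 0.0066439  0.10911652]
tab 55 [0.52109778 0.07730971 0.07447201] [0.53148557 0.09045207 0.08149262]
rail [0.52992238 0.30507305] ends -0.09889984235056537 0.0947251985170841 yaw -21.74162351491798 0.15091147806175376
stage top by ray [[ 0.54605986 -0.31938115  0.042     ]]
fin scene [[0.55443077 0.01422336 0.14328814]] [[302.77632304 219.84183172]
 [390.94279582 305.88798641]]
```

View pics/s0c.png

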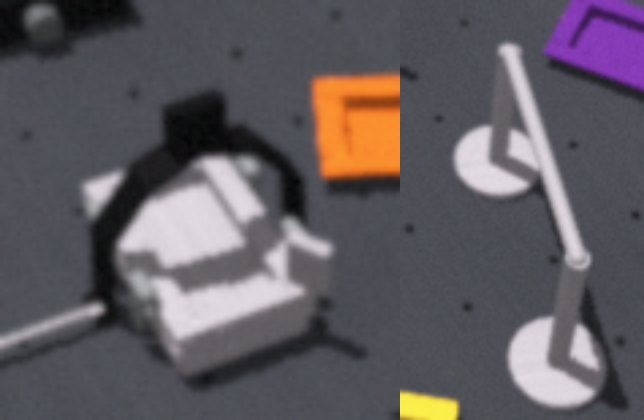

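The crop shows the fin standing on the crown, the screwdriver tip close to the yoke's far foot, and the rail bar clear between its two posts. The steel tab is at (310,255).

```bash
cat >> h.py <<'E'
def plan(pos,yaxis_deg):
    o=bot.get_obs(); w,x,y,z=o['tool_rot']; T=R.from_quat([x,y,z,w]).as_matrix()
    d=T.T@(np.array(pos)-o['eef_pos'])*100
    a=np.degrees(np.arctan2(T[1,1],T[0,1])); s=(a-yaxis_deg+90)%180-90
    print('t',round(o['t'],2),'pos',o['eef_pos'].round(4),'yang',round(a,2),'tilt',T[2].round(4),'shift cm',d.round(2),'spin',round(np.radians(s),3),'F',np.round(o['contact_force'],1),'w',round(o['gripper_width'],3),'g',np.round(o['grasp_force'],1))
E
python3 -c "
from h import *
plan([.5531,.0063,.225],-94.5)"
```

```text
t 0.1 pos [ 0.2575 -0.6234  0.2304] yang -67.55 tilt [-1.0e-04 -1.6e-03 -1.0e+00] shift cm [ 51.36 -46.91   0.61] spin 0.47 F [ 0.2 -0.6  0. ] w 1.002 g 0.0
```

```bash
python3 -m jog '[[51.36,-46.91,0.6,0.47],[51.36,-46.91,0.6,0.47],[51.36,-46.91,0.6,0.47],[51.36,-46.91,0.6,0.47],[51.36,-46.91,0.6,0.47],[51.36,-46.91,0.6,0.47],[51.36,-46.91,0.6,0.47],[51.36,-46.91,0.6,0.47],[51.36,-46.91,0.6,0.47],[51.36,-46.91,0.6,0.47],[51.36,-46.91,0.6,0.47],[51.36,-46.91,0.6,0.47],[51.36,-46.91,0.6,0.47],[51.36,-46.91,0.6,0.47],[51.36,-46.91,0.6,0.47],[51.36,-46.91,0.6,0.47],[51.36,-46.91,0.6,0.47],[51.36,-46.91,0.6,0.47],[51.36,-46.91,0.6,0.47],[51.36,-46.91,0.6,0.47]]' -1
python3 -c "
from h import *
plan([.5531,.0063,.225],-94.5)
c=snap('wrist','w1.png');o=bot.get_obs();print(o['joint_vel'].round(3),o['q'].round(2),c['pose'].round(3).tolist(),proj(c,[[.5531,.0063,.143]]))"
```

```text
t: 1.77
eef_pos: [0.5528, 0.005, 0.2248]
tool_rot: [0.0, 0.999, -0.039, -0.001]
contact_force: [0.7, -0.5, -0.3]
gripper_width: 1.001
grasp_force: 0.0
t 1.77 pos [0.5528 0.005  0.2248] yang -94.5 tilt [-1.1e-03  8.0e-04 -1.0e+00] shift cm [ 0.02 -0.13 -0.02] spin -0.0 F [ 0.7 -0.5 -0.3] w 1.001 g 0.0
[ 0.011 -0.006  0.004  0.002 -0.001 -0.002 -0.003] [ 0.07  0.3  -0.24  1.84  0.08  1.01 -1.85] [[-0.079, -0.957, -0.277, 0.624], [-0.997, 0.076, 0.022, 0.001], [-0.0, 0.278, -0.961, 0.366], [0.0, 0.0, 0.0, 1.0]] [[323.8080035  253.74204499]]
```

View pics/w1.png

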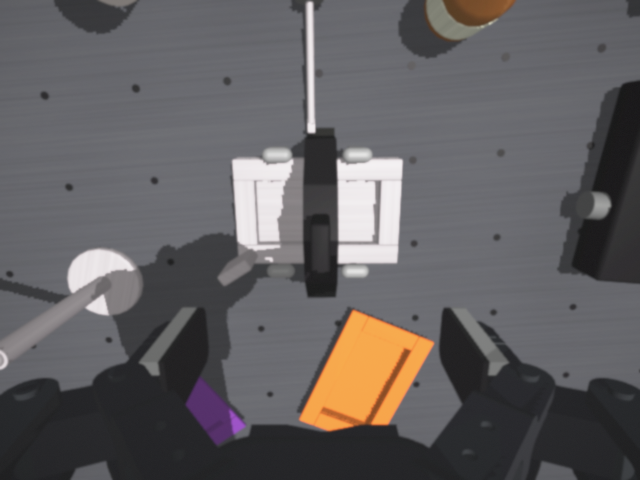

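The wrist view shows the fin at about (320,245), near the predicted (324,254), with the stack clips at (277,155), (357,155), (281,271) and (356,271). I'll refine the fin, tray and tab from wrist depth.

Run:
```python
from h import *
c=load('wrist');P=cloud(c);q=P[200:290,295:345].reshape(-1,3);f=q[(q[:,2]>.137)&(q[:,2]<.15)]
print('fin',len(f),f.mean(0),cv2.minAreaRect((f[:,:2]*1000).astype(np.float32)))
b=q[(q[:,2]>.09)&(q[:,2]<.135)];print('fin/top z',np.median(f[:,2]),'band y',b.mean(0))
cl=atz(c,[(277,155),(357,155),(281,271),(356,271)],.054);print('clips',cl.mean(0),cl.round(4).tolist());a=cl[0]+cl[2]-cl[1]-cl[3];print(np.degrees(np.arctan2(-a[0],a[1])))
t=P[235:290,212:262].reshape(-1,3);t=t[(t[:,2]>.06)&(t[:,2]<.09)];h=t[t[:,2]>.07];print('tab',len(t),t.mean(0),'top',len(h),h.mean(0),cv2.minAreaRect((h[:,:2]*1000).astype(np.float32)))
r=P[250:380,0:130].reshape(-1,3);r=r[(r[:,2]>.13)&(r[:,2]<.16)];w=np.linalg.svd(r[:,:2]-r[:,:2].mean(0))[2][0];print('rail',r.mean(0),r[:,2].max(),w)
```

```text
fin 1120 [0.55445597 0.00867844 0.14193506] ((553.4302978515625, 8.91606616973877), (11.565572738647461, 36.13502883911133), 85.6459732055664)
fin/top z 0.14202424178045003 band y [0.55287134 0.00849106 0.10809196]
clips [0.55773447 0.01077526 0.054     ] [[0.6081, 0.0384, 0.054], [0.6032, -0.0237, 0.054], [0.5123, 0.0459, 0.054], [0.5073, -0.0175, 0.054]]
-4.548979434368943
tab 540 [0.52244268 0.07909489 0.07295903] top 444 [0.5216005  0.07970836 0.07462653] ((520.94091796875, 79.96110534667969), (10.316967010498047, 28.230192184448242), 28.601409912109375)
rail [0.49868523 0.22037959 0.135973  ] 0.14294416223296633 [-0.99229443 -0.1239022 ]
```

```bash
python3 -m jog '[[0.07,-0.3,4,0],[0.07,-0.3,8,0],[0.07,-0.3,10,0],[0.07,-0.3,10.5,0],[0.07,-0.3,10.5,0],[0.07,-0.3,10.5,0]]' -1
python3 -m jog '[[0,0,0,0],[0,0,0,0],[0,0,0,0],[0,0,0,0],[0,0,0,0],[0,0,0,0],[0,0,0,0],[0,0,0,0],[0,0,0,0],[0,0,0,0]]' 1 60
```

```text
t: 2.32
eef_pos: [0.555, 0.0078, 0.1214]
tool_rot: [0.0, 0.999, -0.04, 0.001]
contact_force: [0.1, 0.7, 0.7]
gripper_width: 0.999
grasp_force: 0.0
t: 3.15
eef_pos: [0.5546, 0.0087, 0.1207]
tool_rot: [0.0, 0.999, -0.039, 0.0]
contact_force: [-0.9, 0.2, 6.1]
gripper_width: 0.126
grasp_force: 59.9
```

```bash
python3 -m jog '[[0,0,-0.5,0],[0,0,-1.5,0],[0,0,-3.5,0],[0,0,-6,0],[0,0,-9,0],[0,0,-12,0],[0,0,-15,0],[0,0,-17,0],[0,0,-17,0],[0,0,-17,0]]'
python3 - <<'E'
from h import *
plan([.5292+.0012,.3031,.2877],-111.7)
for n in('top','scene'):
    c=snap(n)
    im=c['pixels'][:,:,::-1]
    if n=='top': A=cv2.resize(im[210:290,140:380],(720,240))
    else: B=cv2.resize(im[170:300,230:430],(554,360))
cv2.imwrite('pics/lift.png',np.vstack([A,np.pad(B,((0,0),(0,166),(0,0)))]))
E
```

```text
t: 3.98
eef_pos: [0.5546, 0.0089, 0.2916]
tool_rot: [-0.0, 0.999, -0.039, 0.001]
contact_force: [-0.5, -0.5, -2.1]
gripper_width: 0.124
grasp_force: 59.1
t 3.98 pos [0.5546 0.0089 0.2916] yang -94.48 tilt [ 2.4e-03 -3.0e-04 -1.0e+00] shift cm [ -4.71 -29.14   0.39] spin 0.301 F [-0.5 -0.5 -2.1] w 0.124 g 59.1
```

View pics/lift.png

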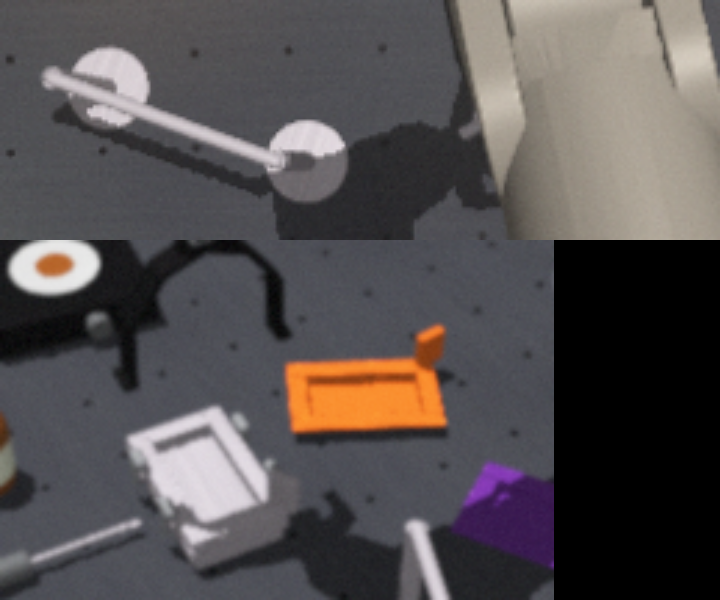

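The yoke is lifted clear and upright (scene crop: feet at (130,385) and (285,330)), the stack is undisturbed at (200,490), and in the top crop the bar runs (52,77)–(280,158).

Run:
```python
from h import *
c=load('top'); e=atz(c,[(157,235.5),(233.3,262.8)],.141); print(e,np.linalg.norm(e[0]-e[1]),e.mean(0)); d=e[0]-e[1];print(np.degrees(np.arctan2(d[1],d[0])))
m=e.mean(0)
# bar from scene cam
s=load('scene');P=cloud(s);q=P[265:370,370:420].reshape(-1,3);q=q[(q[:,2]>.128)&(q[:,2]<.16)];print('scene',len(q),q.mean(0),q.min(0),q.max(0));w=np.linalg.svd(q[:,:2]-q[:,:2].mean(0))[2][0];w*=np.sign(w[1]);pr=(q[:,:2]-q[:,:2].mean(0))@w;print(np.degrees(np.arctan2(w[1],w[0])),q[:,:2].mean(0)+w*(pr.min()+pr.max())/2,pr.min(),pr.max())
```

```text
[[0.56364241 0.39166359 0.141     ]
 [0.49770591 0.21969193 0.141     ]] 0.184178914488267 [0.53067416 0.30567776 0.141     ]
69.02242945510152
scene 601 [0.53623514 0.32124892 0.14310886] [0.48822467 0.21907303 0.12807351] [0.57243608 0.40078785 0.14925032]
68.24145406592478 [0.53169033 0.30986221] -0.10910746434992763 0.08458706091261442
```

```bash
python3 -m jog '[[-0.3,-2,0,0.03],[-0.8,-5,0,0.08],[-1.3,-8.5,0,0.12],[-1.9,-12,0,0.16],[-2.4,-15.5,0,0.2],[-3,-19,0,0.24],[-3.5,-22.5,0,0.28],[-4.1,-26,0,0.295],[-4.4,-28.4,0,0.295],[-4.62,-29.4,0,0.295],[-4.62,-29.4,0,0.295],[-4.62,-29.4,0,0.295],[-4.62,-29.4,0,0.295]]'
python3 - <<'E'
from h import *
plan([.5315,.3055,.16],-111.4)
c=snap('scene');P=cloud(c); B=cv2.resize(c['pixels'][210:410,270:470,::-1],(600,600));cv2.imwrite('pics/rail.png',B)
E
```

```text
t: 5.17
eef_pos: [0.5318, 0.3028, 0.2894]
tool_rot: [0.001, 0.982, -0.187, -0.0]
contact_force: [0.2, -0.3, -0.4]
gripper_width: 0.124
grasp_force: 59.0
t 5.17 pos [0.5318 0.3028 0.2894] yang -111.53 tilt [ 0.      0.0024 -1.    ] shift cm [-0.12 -0.27 12.94] spin -0.002 F [ 0.2 -0.3 -0.4] w 0.124 g 59.0
```

View pics/rail.png

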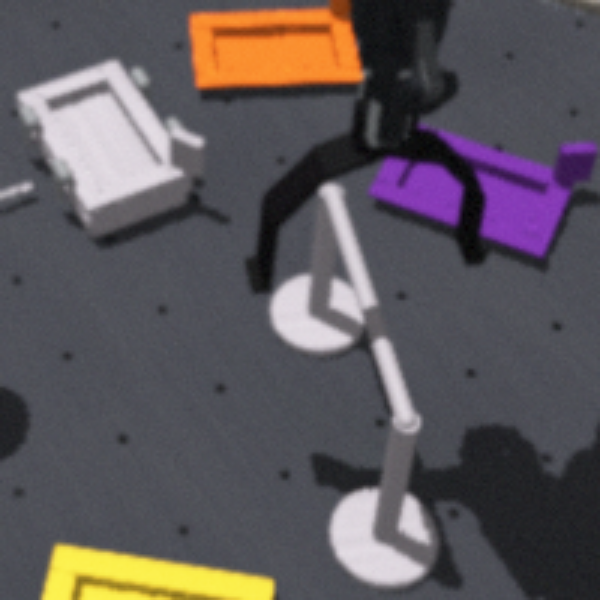

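The yoke hangs over the bar with its feet at (260,285) and (475,255), one on each side. Lowering now.

```bash
python3 -m jog '[[-0.1,-0.27,2,0],[-0.1,-0.27,5,0],[-0.1,-0.27,8,0],[-0.1,-0.27,10,0],[-0.1,-0.27,11.5,0],[-0.1,-0.27,12.3,0],[-0.1,-0.27,12.6,0],[-0.1,-0.27,12.6,0]]'
python3 -m jog '[[0,0,0.2,0],[0,0,0.4,0],[0,0,0.5,0],[0,0,0.5,0]]'
```

```text
t: 5.88
eef_pos: [0.5316, 0.3073, 0.1642]
tool_rot: [0.0, 0.982, -0.186, -0.0]
contact_force: [0.8, -0.7, -0.9]
gripper_width: 0.126
grasp_force: 59.0
t: 6.22
eef_pos: [0.5314, 0.3084, 0.1597]
tool_rot: [-0.0, 0.983, -0.186, 0.0]
contact_force: [0.5, -0.6, -2.1]
gripper_width: 0.13
grasp_force: 59.0
```

```bash
python3 -m jog '[[0,0,0.15,0],[0,0,0.3,0],[0,0,0.3,0]]'; python3 -m jog '[[0,0,0.1,0],[0,0,0.2,0],[0,0,0.2,0]]'
```

```text
t: 6.47
eef_pos: [0.5315, 0.3086, 0.1573]
tool_rot: [-0.0, 0.983, -0.186, 0.0]
contact_force: [-1.1, -1.4, 4.2]
gripper_width: 0.122
grasp_force: 60.0
t: 6.72
eef_pos: [0.5316, 0.3086, 0.1571]
tool_rot: [-0.0, 0.983, -0.186, 0.001]
contact_force: [-5.5, -3.8, 17.4]
gripper_width: 0.127
grasp_force: 61.8
```

```bash
python3 -m jog '[[0,0,-0.15,0],[0,0,-0.15,0],[0,0,-0.15,0]]' ; python3 -m jog '[[0,0,0,0],[0,0,0,0],[0,0,0,0],[0,0,0,0],[0,0,0,0],[0,0,0,0],[0,0,-1,0],[0,0,-3,0],[0,0,-6,0],[0,0,-9.5,0],[0,0,-12,0],[0,0,-12,0]]' -1
python3 - <<'E'
from h import *
plan([.5209,.08,.2],0)
c=snap('wrist');A=cv2.resize(c['pixels'][:,:,::-1],(400,300))
c=snap('scene');B=c['pixels'][220:420,290:490,::-1];B=cv2.resize(B,(400,400))
cv2.imwrite('pics/hung.png',np.vstack([A[:200],B]))
P=cloud(c);q=P[230:380,340:450].reshape(-1,3);q=q[(q[:,2]>.155)&(q[:,2]<.19)&(q[:,0]>.45)&(q[:,0]<.62)];print('hung',len(q),q.mean(0),q[:,2].max())
E
```

```text
t: 6.97
eef_pos: [0.5316, 0.3086, 0.1572]
tool_rot: [-0.0, 0.983, -0.186, 0.001]
contact_force: [-3.1, -2.5, 9.4]
gripper_width: 0.124
grasp_force: 60.6
t: 7.97
eef_pos: [0.5336, 0.3104, 0.2831]
tool_rot: [-0.004, 0.983, -0.186, 0.004]
contact_force: [0.5, 1.4, 0.3]
gripper_width: 0.998
grasp_force: 0.0
t 7.97 pos [0.5336 0.3104 0.2831] yang -111.38 tilt [ 0.0062 -0.0089 -0.9999] shift cm [ 7.17 22.    8.16] spin 1.198 F [0.5 1.4 0.3] w 0.998 g 0.0
hung 252 [0.53378729 0.311792   0.17119575] 0.1816190017571946
```

View pics/hung.png

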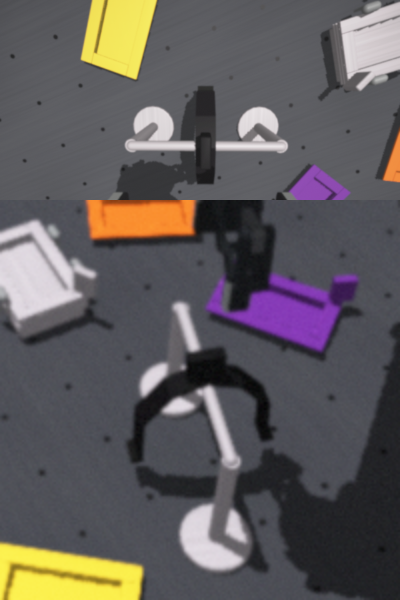

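The yoke hangs astride the bar at mid-span: fin in the scene crop at (205,362), feet at (137,455) and (263,435), and the wrist strip shows it square to the bar. Next is the tab.

```bash
python3 -c "
from h import *
plan([.5203,.0811,.19],-151.7);print(bot.get_obs()['q'].round(2))"
```

```text
t 8.07 pos [0.5318 0.3087 0.2777] yang -111.39 tilt [ 0.002  -0.0025 -1.    ] shift cm [ 7.22 21.63  8.73] spin 0.704 F [ 0.3 -1.  -0.7] w 1.002 g 0.0
[-0.37  0.36 -0.34  1.64  0.13  1.16 -2.68]
```

```bash
python3 -m jog '[[0.7,2,0,-0.12],[1.7,5,0,-0.24],[2.8,8.5,0,-0.36],[3.9,12,0,-0.49],[5,15.5,0,-0.61],[6.2,19,0,-0.73],[7.2,21.6,0,-0.85],[7.2,21.6,1,-0.97],[7.2,21.6,2,-1.09],[7.2,21.6,3,-1.22],[7.2,21.6,4,-1.34],[7.2,21.6,5,-1.46],[7.2,21.6,6,-1.58],[7.2,21.6,7,-1.7],[7.2,21.6,8,-1.83],[7.2,21.6,8.7,-1.95],[7.2,21.6,8.7,-2.07],[7.2,21.6,8.7,-2.19],[7.2,21.6,8.7,-2.31],[7.2,21.6,8.7,-2.438]]'
python3 -m jog '[[0,0,0,-0.01],[0,0,0,-0.01],[0,0,0,-0.01]]'
python3 - <<'E'
from h import *
plan([.5203,.0811,.053],28.3);print(bot.get_obs()['q'].round(2))
c=snap('wrist','w2.png');P=cloud(c);uv=proj(c,[[.521,.0795,.076]])[0];print(uv)
for n in('wrist','top'):
    c=snap(n);P=cloud(c).reshape(-1,3);m=(abs(P[:,0]-.521)<.025)&(abs(P[:,1]-.08)<.025)&(P[:,2]>.069)&(P[:,2]<.085);t=P[m];print(n,len(t),t.mean(0) if len(t) else'',cv2.minAreaRect((t[:,:2]*1000).astype(np.float32)) if len(t) else '')
E
```

```text
t: 9.73
eef_pos: [0.5184, 0.0807, 0.1875]
tool_rot: [-0.001, 0.511, 0.859, -0.001]
contact_force: [-1.4, -0.4, 0.1]
gripper_width: 0.999
grasp_force: 0.0
t: 9.98
eef_pos: [0.5191, 0.0807, 0.1882]
tool_rot: [-0.0, 0.511, 0.859, -0.0]
contact_force: [-0.4, -0.1, -0.6]
gripper_width: 0.999
grasp_force: 0.0
t 9.98 pos [0.5191 0.0807 0.1882] yang 28.5 tilt [ 5.0e-04 -1.1e-03 -1.0e+00] shift cm [-0.03  0.14 13.52] spin 0.003 F [-0.4 -0.1 -0.6] w 0.999 g 0.0
[ 0.26  0.35 -0.65  1.92  0.26  0.95 -0.01]
[322.67748663 243.02747915]
wrist 602 [0.52051402 0.08123167 0.07480723] ((520.8573608398438, 80.54940795898438), (9.661439895629883, 27.75348663330078), 28.675586700439453)
top 0
```

View pics/w2.png

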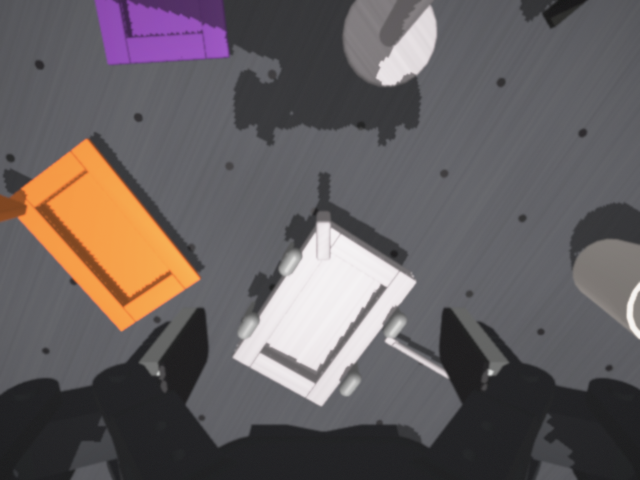

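The tab at (322,235) lies along the tool's x, between the open fingers, and the clips are clear of the finger paths. Going down on it.

```bash
python3 -m jog '[[0.08,0.15,3,0],[0.08,0.15,7,0],[0.08,0.15,10.5,0],[0.08,0.15,12.5,0],[0.08,0.15,13.5,0],[0.08,0.15,13.5,0],[0.08,0.15,13.5,0]]' -1
python3 -m jog '[[0,0,0,0],[0,0,0,0],[0,0,0,0],[0,0,0,0],[0,0,0,0],[0,0,0,0],[0,0,0,0],[0,0,0,0],[0,0,0,0],[0,0,0,0]]' 1 40
python3 -m jog '[[-0.05,0,-0.2,0],[-0.1,0,-0.4,0],[-0.14,0,-0.6,0],[-0.2,0,-0.8,0],[-0.2,0,-0.8,0]]'
```

```text
t: 10.72
eef_pos: [0.5209, 0.0827, 0.0543]
tool_rot: [0.0, 0.51, 0.86, 0.0]
contact_force: [-0.8, 0.6, 1.3]
gripper_width: 1.002
grasp_force: 0.0
t: 11.55
eef_pos: [0.5206, 0.0823, 0.0542]
tool_rot: [0.0, 0.51, 0.86, -0.0]
contact_force: [-1.2, -1.1, 5.7]
gripper_width: 0.107
grasp_force: 39.8
t: 11.97
eef_pos: [0.5208, 0.0802, 0.0615]
tool_rot: [-0.001, 0.51, 0.86, -0.001]
contact_force: [-0.5, 0.8, -4.8]
gripper_width: 0.11
grasp_force: 39.2
```

```bash
python3 -m jog '[[-0.08,0,-0.3,0],[-0.16,0,-0.6,0],[-0.26,0,-0.9,0],[-0.36,0,-1.2,0],[-0.46,0,-1.5,0],[-0.56,0,-1.8,0],[-0.66,0,-2.1,0],[-0.72,0,-2.3,0],[-0.72,0,-2.3,0]]'
python3 - <<'E'
from h import *
c=snap('scene');cv2.imwrite('pics/peel.png',cv2.resize(c['pixels'][200:320,240:400,::-1],(800,600),interpolation=cv2.INTER_CUBIC))
E
```

```text
t: 12.72
eef_pos: [0.5253, 0.0744, 0.0856]
tool_rot: [0.0, 0.51, 0.86, 0.0]
contact_force: [-4.3, -0.2, -1.0]
gripper_width: 0.108
grasp_force: 39.8
```

View pics/peel.png

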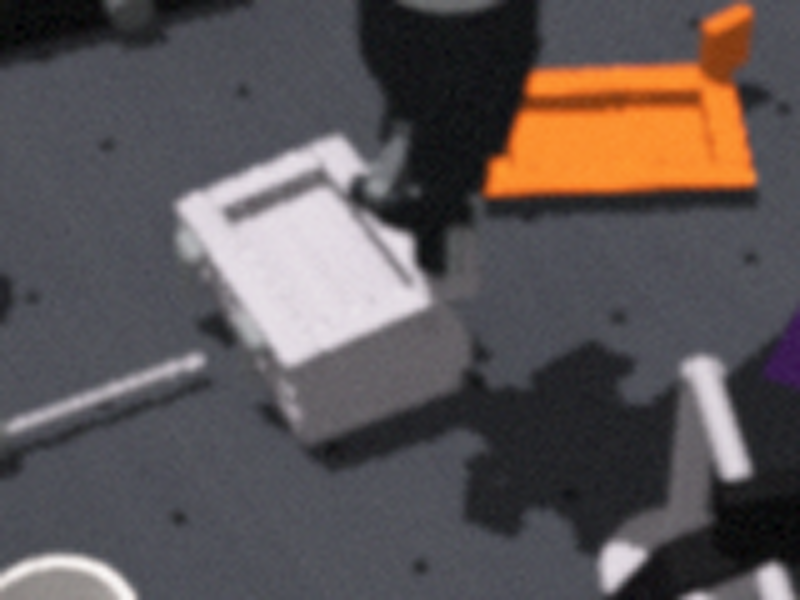

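The near tray corner (430,300) has been raised by the tab while the far edge (180,205) stays low. I'll check the tilt with a plane fit on the depth.

```bash
cat >> h.py <<'E'
def floorfit(c,box):
    u0,u1,v0,v1=box;q=cloud(c)[v0:v1,u0:u1].reshape(-1,3);q=q[q[:,2]>.01]
    A=np.c_[q[:,:2],np.ones(len(q))];k=np.linalg.lstsq(A,q[:,2],rcond=None)[0]
    m=abs(A@k-q[:,2])<.004;k=np.linalg.lstsq(A[m],q[m,2],rcond=None)[0]
    d=np.array([np.cos(np.radians(118.3)),np.sin(np.radians(118.3))]);n=np.array([d[1],-d[0]])
    print('tilt toward tab',k[:2]@d,'across',k[:2]@n,'inliers',m.mean(),'rms',(A[m]@k-q[m,2]).std());return k
E
python3 - <<'E'
from h import *
c=load('scene');k=floorfit(c,(292,318,246,262))
Rm=R.from_euler('z',-4.4,degrees=True).as_matrix()
for n,p in(('heel',(45,-70,12)),('tab',(-41,66,52)),('clip+-',(49,-32,12)),('clip--',(-49,-32,12)),('clip++',(49,32,12)),('clip-+',(-49,32,12))):
    w=np.array([.5573,.0098,.024])+Rm@np.array(p)/1000
    print(n,(np.r_[w[:2],1]@k+.016-.0015).round(4)) # flange underside height
E
```

```text
tilt toward tab 0.38576697413210437 across 0.5040219344591766 inliers 0.15144230769230768 rms 0.0015415244444791111
heel 0.024
tab 0.0866
clip+- 0.0476
clip-- 0.0264
clip++ 0.0858
clip-+ 0.0646
```

Run:
```python
from h import *
c=load('scene');P=cloud(c);M=np.zeros((480,640),np.uint8)
cv2.fillPoly(M,[np.array([(293,244),(306,239),(318,256),(299,266)])],1);q=P[M>0];print(len(q),q.min(0),q.max(0))
A=np.c_[q[:,:2]-[.557,.01],np.ones(len(q))];k=np.linalg.lstsq(A,q[:,2],rcond=None)[0]
for _ in range(4):
    r=A@k-q[:,2];m=abs(r)<max(.003,1.5*r.std());k=np.linalg.lstsq(A[m],q[m,2],rcond=None)[0]
print(k,m.mean(),r.std());d=np.array([-.474,.88]);print('diag',k[:2]@d,'across',k[:2]@[.88,.474])
```

```text
416 [ 0.52734769 -0.0344208   0.0342236 ] [0.93661221 0.74044937 0.89788407]
[-0.03929515  0.16384171  0.04397305] 0.9951923076923077 0.05186202991937803
diag 0.16280660823680734 across 0.04308124314005742
```

```bash
python3 -m jog '[[-0.1,0,-0.25,0],[-0.22,0,-0.5,0],[-0.34,0,-0.75,0],[-0.46,0,-1,0],[-0.57,0,-1.25,0],[-0.68,0,-1.48,0],[-0.68,0,-1.48,0]]'
python3 -m jog '[[0,0,-0.2,0],[0,0,-0.4,0],[0,0,-0.6,0],[0,0,-0.8,0],[0,0,-1,0],[0,0,-1,0]]' - 60
```

```text
t: 13.35
eef_pos: [0.5292, 0.0681, 0.1004]
tool_rot: [0.001, 0.51, 0.86, 0.001]
contact_force: [-0.8, 1.2, -2.2]
gripper_width: 0.108
grasp_force: 39.2
t: 13.85
eef_pos: [0.5284, 0.0685, 0.1101]
tool_rot: [0.0, 0.51, 0.86, 0.0]
contact_force: [-0.3, -0.7, -1.1]
gripper_width: 0.099
grasp_force: 63.9
```

```bash
python3 -m jog '[[0,0,-1,0],[0,0,-3,0],[0,0,-6,0],[0,0,-9,0],[0,0,-12,0],[0,0,-13,0],[0,0,-13,0],[0,0,-13,0]]'
python3 - <<'E'
from h import *
for n in('scene','wrist'):
    c=snap(n);P=cloud(c);ok=(c['depth']>.05)
    o=bot.get_obs()['eef_pos']
    S=P[ok&(c['pixels'].min(2)>90)&(np.ptp(c['pixels'].astype(int),axis=2)<40)]
    s=S[(abs(S[:,0]-.557)<.075)&(abs(S[:,1]-.01)<.1)&(S[:,2]<.065)&(S[:,2]>.01)];print(n,'stack',len(s),s.mean(0),np.percentile(s[:,2],[10,50,90]))
    m=s[(s[:,2]>.028)&(s[:,2]<.042)]; print('rim',len(m),cv2.minAreaRect((m[:,:2]*1000).astype(np.float32)) if len(m)>5 else '')
    t=S[(np.linalg.norm(S[:,:2]-o[:2],axis=1)<.2)&(S[:,2]>.1)&(S[:,2]<o[2]+.03)];print('tray',len(t),t.mean(0),t.min(0),t.max(0))
plan([0,0,0],28.3)
E
```

```text
t: 14.52
eef_pos: [0.5279, 0.0681, 0.2393]
tool_rot: [0.0, 0.51, 0.86, -0.0]
contact_force: [-0.5, -0.5, -3.0]
gripper_width: 0.099
grasp_force: 64.1
scene stack 1836 [0.55775285 0.01146181 0.02529919] [0.01553877 0.02000222 0.03676235]
rim 616 ((559.5877685546875, 10.317474365234375), (147.4483184814453, 96.86894989013672), 84.10574340820312)
tray 1733 [0.55517442 0.02780895 0.19826519] [ 0.48801897 -0.06829102  0.10095043] [0.61177856 0.26630044 0.25553233]
wrist stack 10247 [0.55118819 0.02947236 0.02656149] [0.01650937 0.0184368  0.03658628]
rim 3452 ((552.1015014648438, 11.842216491699219), (140.33810424804688, 100.2732925415039), 85.52835845947266)
tray 7619 [0.54488482 0.05771401 0.22847151] [ 0.49364005 -0.01846627  0.10000969] [0.61075335 0.22431941 0.26774193]
t 14.62 pos [0.5269 0.0678 0.2378] yang 28.7 tilt [ 0.001 -0.003 -1.   ] shift cm [ 19.33 -49.4   23.95] spin 0.007 F [ 0.6  0.1 -2. ] w 0.097 g 64.1
```

```bash
cat >> h.py <<'E'
def traytilt(name='scene'):
    "tray attitude from depth: PCA-ransac plane on pale points near below the TCP"
    c=snap(name);P=cloud(c);px=c['pixels'].astype(int);ob=bot.get_obs();o=ob['eef_pos']
    w,x,y,z=ob['tool_rot'];T=R.from_quat([x,y,z,w]).as_matrix();d=T[:2,0];n=T[:2,1]
    S=P[(c['depth']>.05)&(px.min(2)>80)&(np.ptp(px,axis=2)<45)]
    L=(S-o); a=L[:,:2]@d; b=L[:,:2]@n
    m=(a>-.19)&(a<.03)&(abs(b)<.085)&(L[:,2]>-.10)&(L[:,2]<.02);a,b,h=a[m],b[m],L[m,2]
    A=np.c_[a,b,np.ones(len(a))];rng=np.random.default_rng(0);best=0
    for _ in range(2000):
        i=rng.choice(len(a),3,False)
        try:k=np.linalg.solve(A[i],h[i])
        except Exception:continue
        if abs(k[0])>.7 or abs(k[1])>.5: continue
        s=(abs(A@k-h)<.0025).sum()
        if s>best:best,kb=s,k
    g=abs(A@kb-h)<.003;k=np.linalg.lstsq(A[g],h[g],rcond=None)[0]
    q=np.c_[a[g],b[g]]*1000
    print(name,'pts',len(a),'in',g.sum(),'slope along x,y',k[:2].round(3),'height at TCP',k[2].round(4),'rect',cv2.minAreaRect(q.astype(np.float32)),'TCP',o.round(4)); return k
E
python3 -c "
from h import *
traytilt('scene');traytilt('wrist')"
```

```text
scene pts 1625 in 814 slope along x,y [ 0.174 -0.003] height at TCP -0.0164 rect ((-69.1395492553711, 0.9793701171875), (147.37229919433594, 94.1335678100586), 31.68285369873047) TCP [0.5269 0.0679 0.2376]
wrist pts 6286 in 3483 slope along x,y [0.319 0.106] height at TCP -0.0183 rect ((-46.027931213378906, 7.6754608154296875), (96.52654266357422, 94.38603973388672), 38.05986404418945) TCP [0.5271 0.068  0.2378]
```

Run:
```python
from h import *
c=snap('top');P=cloud(c);ok=c['depth']>.05
for cx,cy in((.36,-.44),(.36,-.40),(.38,-.45),(.40,-.20)):
    m=ok&(np.hypot(P[...,0]-cx,P[...,1]-cy)<.11);z=P[m][:,2];print((cx,cy),m.sum(),z.max().round(4),np.percentile(z,99).round(4),proj(c,[[cx,cy,0]])[0].round(),c['pixels'][m].max(0))
d=np.array([-.474,.88]);t=np.array([.36,-.42])+.0777*d*1.02;print(t);plan([t[0],t[1],.2378],28.7)
```

```text
(0.36, -0.44) 5747 0.008 0.0051 [506. 310.] [85 85 92]
(0.36, -0.4) 5761 0.0434 0.0068 [491. 310.] [85 87 92]
(0.38, -0.45) 5696 0.042 0.0054 [509. 302.] [85 85 92]
(0.4, -0.2) 6009 0.0461 0.0405 [412. 297.] [251 175  92]
[ 0.3224336  -0.35025648]
t 14.77 pos [0.5273 0.0681 0.238 ] yang 28.71 tilt [ 0.0013 -0.0026 -1.    ] shift cm [-26.85 -38.06   0.08] spin 0.0 F [-0.7 -0.  -1.1] w 0.1 g 64.1
```

```bash
python3 -m jog '[[-0.5,-0.7,0,0],[-1.5,-2.1,0,0],[-3,-4.2,0,0],[-5,-7.1,0,0],[-7,-9.9,0,0],[-9,-12.7,0,0],[-11,-15.5,0,0],[-13,-18.3,0,0],[-15,-21.2,0,0],[-17,-24,0,0],[-19,-26.8,0,0],[-21,-29.6,0,0],[-23,-32.5,0,0],[-25,-35.3,0,0],[-26.8,-37.8,0,0],[-27.8,-39.2,0,0],[-28.2,-39.8,0,0],[-28.2,-39.8,0,0],[-28.2,-39.8,0,0]]'
python3 -c "
from h import *
plan([.313,-.371,.1],28.7);traytilt('scene');traytilt('top')"
```

```text
t: 16.35
eef_pos: [0.3147, -0.3691, 0.2392]
tool_rot: [-0.0, 0.51, 0.86, 0.0]
contact_force: [0.0, 0.7, -2.0]
gripper_width: 0.099
grasp_force: 64.0
t 16.35 pos [ 0.3147 -0.3691  0.2392] yang 28.73 tilt [ 1.1e-03  4.0e-04 -1.0e+00] shift cm [-0.1  -0.24 13.92] spin 0.001 F [ 0.   0.7 -2. ] w 0.099 g 64.0
scene pts 751 in 371 slope along x,y [0.175 0.004] height at TCP -0.0166 rect ((-69.73656463623047, -0.935394287109375), (147.46566772460938, 93.93274688720703), 32.90489196777344) TCP [ 0.3152 -0.3687  0.2394]
top pts 1706 in 792 slope along x,y [0.173 0.001] height at TCP -0.0157 rect ((-75.39085388183594, 3.527557373046875), (139.34384155273438, 81.56956481933594), 33.555519104003906) TCP [ 0.3154 -0.3686  0.2395]
```

```bash
python3 -m jog '[[0,0,1,0],[0,0,3,0],[0,0,6,0],[0,0,9,0],[0,0,12,0],[0,0,14.5,0],[0,0,16,0],[0,0,16.9,0],[0,0,16.9,0],[0,0,16.9,0]]'
python3 -m jog '[[0,0,0.3,0],[0,0,0.6,0],[0,0,0.9,0],[0,0,1.2,0],[0,0,1.5,0],[0,0,1.8,0],[0,0,2.1,0],[0,0,2.1,0]]'
```

```text
t: 17.28
eef_pos: [0.315, -0.3697, 0.0706]
tool_rot: [-0.0, 0.509, 0.861, 0.0]
contact_force: [0.1, -0.6, -1.3]
gripper_width: 0.101
grasp_force: 64.0
t: 17.95
eef_pos: [0.3146, -0.3703, 0.0494]
tool_rot: [0.0, 0.51, 0.86, -0.0]
contact_force: [-1.4, -0.0, 3.7]
gripper_width: 0.096
grasp_force: 64.8
```

```bash
python3 -c "
from h import *
traytilt('scene');traytilt('top')"
```

```text
scene pts 939 in 340 slope along x,y [ 0.144 -0.004] height at TCP -0.017 rect ((-68.09288024902344, -1.4615020751953125), (149.53077697753906, 97.64799499511719), 33.20341491699219) TCP [ 0.3146 -0.3704  0.0497]
top pts 2200 in 811 slope along x,y [-0.002 -0.006] height at TCP -0.0496 rect ((-79.75946044921875, 0.09488677978515625), (219.74395751953125, 168.94850158691406), 0.17001600563526154) TCP [ 0.3146 -0.3704  0.0498]
```

```bash
python3 -m jog '[[0,0,0.3,0],[0,0,0.6,0],[0,0,0.9,0],[0,0,1.2,0],[0,0,1.4,0],[0,0,1.4,0],[0,0,1.4,0]]'
python3 -m jog '[[0,0,0.2,0],[0,0,0.3,0],[0,0,0.3,0]]'
python3 -c "
from h import *
traytilt('scene')"
```

```text
t: 18.63
eef_pos: [0.3145, -0.3699, 0.0356]
tool_rot: [-0.0, 0.51, 0.86, 0.0]
contact_force: [-1.6, 2.4, 4.0]
gripper_width: 0.099
grasp_force: 64.9
t: 18.88
eef_pos: [0.3146, -0.3701, 0.0325]
tool_rot: [0.0, 0.51, 0.86, 0.0]
contact_force: [-1.4, 2.3, 3.7]
gripper_width: 0.102
grasp_force: 65.0
scene pts 996 in 367 slope along x,y [ 0.032 -0.028] height at TCP -0.0287 rect ((-81.42371368408203, 0.59014892578125), (215.1711883544922, 167.35372924804688), 0.32410216331481934) TCP [ 0.3146 -0.3701  0.0325]
```

```bash
python3 -m jog '[[0,0,0.1,0],[0,0,0.2,0],[0,0,0.2,0]]'
python3 -m jog '[[0,0,0,0],[0,0,0,0],[0,0,0,0],[0,0,-0.5,0],[0,0,-1.5,0],[0,0,-3.5,0],[0,0,-6,0],[0,0,-9,0],[0,0,-12,0],[0,0,-14,0],[0,0,-15,0],[0,0,-15,0],[0,0,-15,0]]' - 70
python3 -c "
from h import *
traytilt('scene');traytilt('top');plan([.509,-.25,.18],28.7)"
```

```text
t: 19.18
eef_pos: [0.3145, -0.3701, 0.0306]
tool_rot: [-0.0, 0.51, 0.86, 0.0]
contact_force: [-2.1, 3.0, 3.9]
gripper_width: 0.098
grasp_force: 65.2
t: 20.27
eef_pos: [0.3141, -0.3701, 0.1804]
tool_rot: [0.0, 0.51, 0.86, -0.0]
contact_force: [-0.2, -0.1, -2.4]
gripper_width: 0.097
grasp_force: 68.3
scene pts 828 in 416 slope along x,y [0.011 0.005] height at TCP -0.0144 rect ((-78.72470092773438, -0.41901397705078125), (152.14825439453125, 92.07445526123047), 32.759521484375) TCP [ 0.3137 -0.3697  0.1795]
top pts 1772 in 836 slope along x,y [0.015 0.001] height at TCP -0.0271 rect ((-83.22308349609375, -1.146087646484375), (101.47193908691406, 53.40757751464844), 33.633392333984375) TCP [ 0.3136 -0.3694  0.1791]
t 20.37 pos [ 0.3136 -0.3694  0.1791] yang 28.7 tilt [ 2.8e-03 -7.0e-04 -1.0e+00] shift cm [ 1.09 22.88 -0.1 ] spin -0.0 F [ 0.5  0.3 -2.6] w 0.104 g 68.3
```

Run:
```python
from h import *
for n in('top','scene'):
    c=load(n);uv=proj(c,[[.546,-.319,.042]])[0].round().astype(int);g=c['pixels'].min(2).astype(np.uint8)*0
    P=cloud(c);px=c['pixels'].astype(int);m=(px.max(2)>110)&(np.hypot(P[...,0]-.546,P[...,1]+.319)<.065)&(c['depth']>.05)&(abs(P[...,2]-.042)<.012)
    ys,xs=np.nonzero(m);h=cv2.convexHull(np.c_[xs,ys].astype(np.int32));(cx,cy),ax,an=cv2.fitEllipse(h)
    print(n,uv,m.sum(),(cx,cy),ax,atz(c,[(cx,cy)],.042),P[m].mean(0))
```

```text
top [461 237] 1096 (461.1113586425781, 236.4530029296875) (36.678707122802734, 37.63971710205078) [[ 0.54739356 -0.31971674  0.042     ]] [ 0.54734568 -0.31961363  0.04203538]
scene [249 178] 550 (249.19142150878906, 178.93482971191406) (20.691965103149414, 33.068050384521484) [[ 0.54715802 -0.3172315   0.042     ]] [ 0.54656225 -0.31935637  0.04053856]
```

```bash
python3 -m jog '[[0,0.5,0,0],[0.1,1.5,0,0],[0.2,3.5,0,0],[0.3,6,0,0],[0.4,9,0,0],[0.5,12,0,0],[0.7,15,0,0],[0.8,18,0,0],[1,20.5,0.2,0],[1.07,22,0.5,0],[1.07,22.7,0.65,0],[1.07,22.9,0.67,0],[1.07,22.9,0.67,0],[1.07,22.9,0.67,0],[1.07,22.9,0.67,0]]'
python3 - <<'E'
from h import *
k=traytilt('scene');k=traytilt('top');plan([.5095,-.25,.1724],28.7)
c=load('top');P=cloud(c);px=c['pixels'].astype(int)
m=(c['depth']>.05)&(abs(P[...,2]-.155)<.02)&(np.ptp(px,axis=2)<45)&(px.min(2)>80)&(np.hypot(P[...,0]-.547,P[...,1]+.319)<.1)
q=P[m];print(len(q),q.mean(0),cv2.minAreaRect((q[:,:2]*1000).astype(np.float32)))
E
```

```text
t: 21.62
eef_pos: [0.5091, -0.252, 0.1738]
tool_rot: [-0.0, 0.511, 0.86, -0.0]
contact_force: [0.4, 0.3, -1.2]
gripper_width: 0.098
grasp_force: 68.3
scene pts 1083 in 509 slope along x,y [-0.003 -0.003] height at TCP -0.0168 rect ((-76.65513610839844, -1.0109710693359375), (149.15821838378906, 96.95404052734375), 31.78162384033203) TCP [ 0.5092 -0.2519  0.174 ]
top pts 332 in 181 slope along x,y [ 0.015 -0.016] height at TCP -0.0141 rect ((-63.02055740356445, 41.9675407409668), (64.40672302246094, 34.9708366394043), 33.04540252685547) TCP [ 0.5094 -0.2518  0.174 ]
t 21.72 pos [ 0.5094 -0.2518  0.174 ] yang 28.6 tilt [-4.e-04 -4.e-04 -1.e+00] shift cm [0.15 0.09 0.16] spin -0.002 F [-0.9 -0.1 -1.8] w 0.1 g 68.3
331 [ 0.5801991  -0.28823211  0.15367732] ((576.2454833984375, -286.8766174316406), (65.08279418945312, 35.97174835205078), 86.29074096679688)
```

```bash
python3 -m jog '[[0.1,0.1,0.1,0],[0.15,0.1,0.15,0],[0.15,0.1,0.15,0],[0.15,0.1,0.15,0],[0.15,0.1,0.15,0],[0.15,0.1,0.15,0],[0.15,0.1,0.15,0],[0.15,0.1,0.15,0],[0.15,0.1,0.15,0],[0.15,0.1,0.15,0]]'
python3 - <<'E'
from h import *
k=traytilt('scene');o=bot.get_obs();print('t',o['t'],'grip',o['grasp_force'],'vel',abs(o['joint_vel']).max().round(4))
w,x,y,z=o['tool_rot'];T=R.from_quat([x,y,z,w]).as_matrix();print('centre',o['eef_pos']-.0785*T[:,0],'origin z',o['eef_pos'][2]+k[2]+k[0]*-.0785-.016)
c=load('scene');P=cloud(c);q=P[c['depth']>.05]
f=q[(abs(q[:,0]-.53)<.06)&(abs(q[:,1]-.308)<.06)&(q[:,2]>.165)&(q[:,2]<.2)];print('yoke fin',len(f),f.mean(0),f[:,2].max())
s=q[(abs(q[:,0]-.557)<.08)&(abs(q[:,1]-.01)<.1)&(q[:,2]>.028)&(q[:,2]<.042)];print('stack rim',cv2.minAreaRect((s[:,:2]*1000).astype(np.float32)))
E
```

```text
t: 22.55
eef_pos: [0.5104, -0.249, 0.1724]
tool_rot: [0.0, 0.51, 0.86, -0.0]
contact_force: [0.0, -0.3, -1.9]
gripper_width: 0.099
grasp_force: 68.3
scene pts 1090 in 506 slope along x,y [-0.001  0.004] height at TCP -0.0164 rect ((-76.40892028808594, 1.6540985107421875), (151.58108520507812, 92.4422836303711), 31.832128524780273) TCP [ 0.5104 -0.249   0.1724]
t 22.6 grip 68.33152770996094 vel 0.0006
centre [ 0.54805178 -0.31786038  0.1723912 ] origin z 0.1400186847654306
yoke fin 183 [0.53386466 0.31118689 0.17539906] 0.18276550404670877
stack rim ((556.5758666992188, 11.264205932617188), (145.4371795654297, 110.52301788330078), 85.31729125976562)
```

The tray is level and centred about 0.10 m above the insert. The yoke is still hung at the same spot and the stack is in place, so I'm handing in.

```bash
python3 -c "
from station import bot
print(bot.hand_in())"
```

```text
the job is handed in; nothing more can be done
None
```

I handed the job in at 22.6 s: the yoke hangs astride the rail, the tray was peeled tab-corner first with the lower trays still in place, and it is held level and centred about 10 cm above the insert, though midway I touched its underside to bare table, still gripped, to take out a 0.17 rad droop.

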